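# Turn up the desk lamp on its touch slider

## Task

Turn the desk lamp up to full: with the fingers closed, put the fingertips on the smallest dot of the arc-shaped rubber touch slider on its base and run them lightly along the arc, over every dot in turn, to the largest dot; finish while holding them there, still resting gently on the largest dot, so that the lamp keeps that level. Never press the slider hard; leave the power button alone, do not shift or lift the lamp, and leave the things around it and the eraser on its base where they are.

Things in the scene. Friction and masses are not known exactly. Their poses are not given: they have to be found in the camera images.
- lamp: LED desk lamp, loose, 2.4 kg: white round base 236 mm across, 18 mm thick; aluminium stem 17 mm thick (foot 34 mm), 78 mm behind the middle of the base; slim head 40 mm wide reaching 265 mm from the stem to the rear right, 280 to 310 mm above the desk. Origin: middle of the underside of the base; z up, x towards the stem, y left seen from the front (slider side)
- slider (a joint): touch slider: soft black rubber arc 24 mm wide at the front of the lamp base, centre line of radius 88 mm about the lamp origin, 75 degrees to each side of lamp -x. Flat top 24 mm above the desk, 6 mm above the base. Value: how far it has sunk as a whole, 0 to 0.0045 m (hard stop); starts to sink at 0.5 N, then 1 mm per N. Seven white dots of growing size, 22 degrees (34 mm) apart
- dot1 (a point): centre of the smallest (5 mm across) dot, on the top of the rubber slider, 66 degrees round to the left of straight in front (lamp's -x)
- dot2 (a point): centre of the second dot, on the top of the rubber slider, 44 degrees round to the left of straight in front (lamp's -x)
- dot3 (a point): centre of the third dot, on the top of the rubber slider, 22 degrees round to the left of straight in front (lamp's -x)
- dot4 (a point): centre of the fourth (the middle of the arc, its nearest point to the front of the lamp) dot, on the top of the rubber slider, straight in front (lamp's -x)
- dot5 (a point): centre of the fifth dot, on the top of the rubber slider, 22 degrees round to the right of straight in front (lamp's -x)
- dot6 (a point): centre of the sixth dot, on the top of the rubber slider, 44 degrees round to the right of straight in front (lamp's -x)
- dot7 (a point): centre of the largest (20 mm across) dot, on the top of the rubber slider, 66 degrees round to the right of straight in front (lamp's -x)
- power (a joint): power button of the lamp, round, grey, 20 mm across, in the middle of the base, its top 22 mm above the desk: 0 untouched, 0.003 m pressed in
- power_top (a point): middle of the top of the power button
- mug: white ceramic mug, 92 mm high, 78 mm across, loose, 21 cm from the middle of the lamp base; origin under its middle
- stapler: black desk stapler, 145 x 36 x 52 mm, loose, about 21 cm from the middle of the lamp base; origin under its middle, x along its length
- eraser: white eraser in a paper sleeve, 42 x 19 x 12 mm, lying loose on the lamp base, behind and to the right of the power button, inside the arc of the slider; origin under its middle
- stamp: rubber stamp with a turned wooden handle, 62 x 28 mm, 76 mm high, loose, about 20 cm to the left of the middle of the lamp base; origin under its middle
- highlighter: flat grey highlighter pen, 120 x 24 x 15 mm, loose on the desk just in front of the lamp base; origin under the middle of its barrel, x along its length
- pen_pot: steel pot with pens standing in it, 76 mm across, about 175 mm high over the pens, loose on the left; origin under its middle
- calculator: grey desk calculator, 150 x 105 x 21 mm, loose on the left; origin under its middle
- tape_dispenser: black weighted tape dispenser, 150 x 52 mm, 99 mm high, loose on the right; origin under its middle

How it is judged:
On the way, in this order (a step that is already met when the one before it is completed fails the run):
1. closed fingertips touch the slider at the smallest dot (contact force between the fingers and slider above 0.3 N and horizontal distance between the grasp point and dot1 below 0.014 m), for 0.05 s.
2. closed fingertips touch the slider at the second dot (contact force between the fingers and slider above 0.3 N and horizontal distance between the grasp point and dot2 below 0.014 m), for 0.05 s.
3. closed fingertips touch the slider at the third dot (contact force between the fingers and slider above 0.3 N and horizontal distance between the grasp point and dot3 below 0.014 m), for 0.05 s.
4. closed fingertips touch the slider at the fourth dot (contact force between the fingers and slider above 0.3 N and horizontal distance between the grasp point and dot4 below 0.014 m), for 0.05 s.
5. closed fingertips touch the slider at the fifth dot (contact force between the fingers and slider above 0.3 N and horizontal distance between the grasp point and dot5 below 0.014 m), for 0.05 s.
6. closed fingertips touch the slider at the sixth dot (contact force between the fingers and slider above 0.3 N and horizontal distance between the grasp point and dot6 below 0.014 m), for 0.05 s.
7. closed fingertips touch the slider at the largest dot (contact force between the fingers and slider above 0.3 N and horizontal distance between the grasp point and dot7 below 0.014 m), for 0.05 s.
At the end, for the whole second after the job is handed in: Fingertips rest on the slider with 0.3 to 10 N, grasp point within 14 mm (from above) of the largest dot, after touching it within 14 mm of every dot in order of size; lamp within 12 mm and bystanders within 15 mm of their starts, power button not pressed (all of step 7 and contact force between the fingers and slider below 10 N and distance of lamp from where it was at the start of the episode below 0.012 m and value of joint power below 0.0015 m); the arm keeps its last pose, push and grip.
It fails at once if the slider is pressed hard (over 15 N) (contact force between the fingers and slider above 15 N).
It fails at once if the lamp is shifted or lifted (moved more than 12 mm) (distance of lamp from where it was at the start of the episode above 0.012 m).
It fails at once if the power button is pressed (1.5 mm or more) (value of joint power above 0.0015 m).
It fails at once if a thing on or around the lamp is pushed, knocked or lifted (moved more than 15 mm) (distance of any of mug, stapler, eraser, stamp, highlighter, pen_pot, calculator, tape_dispenser from where it was at the start of the episode above 0.015 m).
It also fails if it takes over 45 s, if anything falls off the work surface, if the arm or the gripper's body presses on something with over 40 N, if the wrist force passes 120 N, or if a joint passes its speed limit or range.

## Robot

A 6-joint arm with a two-finger parallel gripper is mounted at the origin on the work surface. World frame = base frame: x ahead of the robot, y to its left, z up, the work surface at z = 0. Lengths are in m, angles in rad, forces in N, time in s.
With the tool pointing down it reaches from about 0.425 to 0.95 m from the base axis. Payload 3.5 kg.
Tool frame: the origin (TCP) lies at the very end of the fingers, on their centre line; the grasp point (between the pads) lies 19 mm behind it (ctrl.grip_point_offset is the distance from the TCP to the grasp point, in m); z points along the fingers, y is the line along which they close (so a half turn about z gives the same grasp; the last joint's range is limited). The gripper opens to 85 mm and grips with 20 to 120 N. Pads are 22 mm wide; open, the fingers measure 114 mm over their backs; the gripper's body (76 mm by 85 mm) begins 54 mm behind the grasp point. The pads swing forward as they close: fully open they stand 13 mm farther back than shut.
Start: joints at [-1.264, 0.286, 1.577, -0, 1.279, -0.15], TCP at [0.298, -0.606, 0.231] pointing down, gripper open.
Joint ranges: [-2.77, 2.77], [-0.9, 2.22], [0.21, 2.48], [-1.53, 4.67], [0.24, 2.81], [-2.84, 2.84]. Speed limits (rad/s): [2.79, 2.79, 3.14, 3.14, 3.14, 3.14].

## Interface

Orientations are given as a unit quaternion [x, y, z, w].
In Python, from plant import telemetry, vision, ctrl gives the robot as it stands.
- The arm moves only by the tool arm_command, never from a script. Its argument "series" is one flat list of numbers, 7 for each row, row after row: the shift along the tool's x, y, z in cm, then the turn, a rotation vector about the tool's x, y, z in degrees, then the closure, from 0 (fully open) to 1 (shut). A call has 1 to 10 rows; each row is the pose to reach, as a shift and turn from the pose commanded when the call began, along the tool's axes at that moment; what a row does not reach only later rows make up. A row lasts 1/12 s, in which the tool goes at most 41.7 mm and 7.16 degrees, less where a joint would pass 70% of its speed; a pose out of reach is approached as far as the arm can. A call with a gripper value outside its range is refused whole. The fingers move at their own pace and stop on an object; "force" is the grip in N (left out, the last holds). Time passes only in rows, so rows that repeat a pose let the fingers close. It gives the time, the measured TCP pose, the force, the opening and the grip force at its end, in the units of the state.
- telemetry.get_state(): the state, without advancing time (a new reading comes with each control period).
- vision.read_camera(name): name is "side" or "top"; returns a dict with "color" (400x640x3 uint8, blue, green, red), "K" (3x3 intrinsics, pixels), "rvec" (rotation vector, rad) and "tvec" (3), from world to camera coordinates, as OpenCV has them. Camera axes: x right, y down, z forward; pixel columns grow to the right and rows downward; lengths in m; the calibration is good to about 2 mm. A picture is of the moment at which its call begins. There is no depth.
- ctrl.sign_off(): hands the job in; it is judged then, once.
The state is a dict: "time": time; "qpos": joint angles; "dq": joint speeds; "joint_efforts": joint torques, N m; "eef_pos": TCP position; "tcp_rot": TCP orientation; "contact_force": force on the tool from outside, world axes, zero at the start; "wrist_torque": the same for the moment, N m; "opening": opening from 0.0 (shut) to 1.0 (fully open); "finger_force": force on a finger pad.
Only numpy, scipy, OpenCV 4.12 (cv2) and the standard library are available. Lean on these libraries where they do the work, as an engineer would, in place of code of your own. Each camera call takes 0.05 s, during which the arm holds its last target. There are 200 camera calls.

## Working session

There is one attempt and no reset: what is moved stays moved. The work goes in short steps, Python scripts to look and compute and a tool call to move; the robot and the scene stay as the last step left them, time stands still between calls to the robot, and variables do not carry over. Pictures are saved under pics/ and viewed, at most 10 in all, crops included, and the job is handed in when it is done.

Besides the shell and the picture viewer there is one more tool, called after "Call:" as name(argument=value, ...) on one line, values as JSON. arm_command: Moves the arm, as the interface text tells. Its arguments: {"type":"object","properties":{"series":{"type":"array","items":{"type":"number"}},"force":{"type":"number"}},"required":["series"]}

```bash
mkdir -p pics; python3 - <<'E'
from plant import telemetry, vision, ctrl
import cv2,pickle
d={}
for n in("top","side"):
    r=vision.read_camera(n); d[n]=r; cv2.imwrite(f"pics/{n}0.png",r["color"])
pickle.dump(d,open("cam.pkl","wb"))
s=telemetry.get_state();print(s, ctrl.grip_point_offset)
E
```

```text
{'time': 0.1, 'qpos': array([-1.26399545e+00,  2.87124653e-01,  1.57804040e+00, -2.15739349e-05,
        1.27862181e+00, -1.49960621e-01]), 'dq': array([-4.80241177e-04,  2.12163882e-03, -3.08738957e-03, -1.01065358e-03,
        4.16606108e-05, -1.46387210e-03]), 'joint_efforts': array([ 5.01962986e-04, -4.07298803e+01, -2.93698400e+01, -1.77957477e-04,
        3.40641483e-03, -4.64250888e-06]), 'eef_pos': array([ 0.29756593, -0.60519803,  0.23004848]), 'tcp_rot': array([ 9.74032979e-01,  2.26403515e-01, -9.62417441e-05, -1.09292588e-03]), 'contact_force': array([-0.12991855,  0.24405714,  0.38455895]), 'wrist_torque': array([-0.04442569, -0.0163075 ,  0.0288473 ]), 'finger_force': 0.0, 'opening': 1.0013988536833527} 0.0187
```

View pics/top0.png

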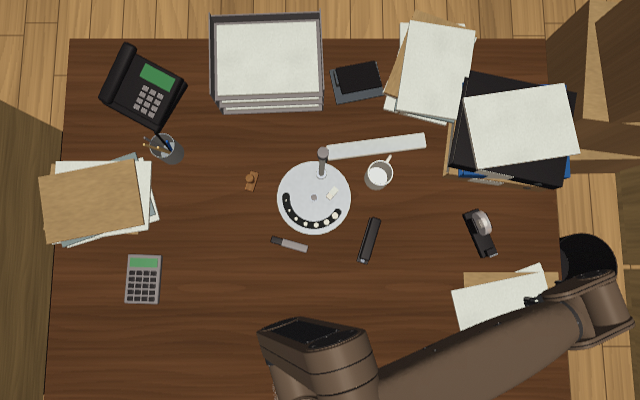

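View pics/side0.png

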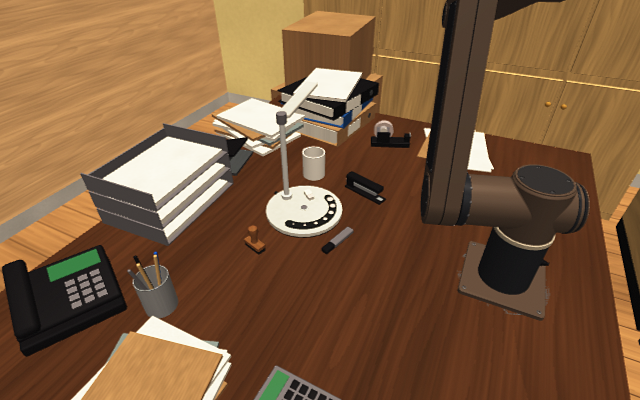

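The top view shows the lamp base at about (314,197), with the slider on its near side from (284,197) to (338,215). The stem is at (322,155), the mug at (378,174), the stapler at (370,240) and the highlighter at (290,243). I'll enlarge both views.

```bash
python3 - <<'E'
import pickle,cv2,numpy as np
d=pickle.load(open("cam.pkl","rb"))
a=cv2.resize(d["top"]["color"][150:250,265:365],None,fx=6,fy=6,interpolation=cv2.INTER_CUBIC)
cv2.imwrite("pics/topc.png",a)
b=cv2.resize(d["side"]["color"][180:240,260:350],None,fx=8,fy=8,interpolation=cv2.INTER_CUBIC)
cv2.imwrite("pics/sidec.png",b)
for n in d: print(n,d[n]["K"].round(1).tolist(),d[n]["rvec"],d[n]["tvec"])
E
```

```text
top [[433.6, 0.0, 316.4], [0.0, 433.6, 203.9], [0.0, 0.0, 1.0]] [ 2.15763448 -2.16364176  0.13961943] [-0.0270251  0.5529321  1.3184946]
side [[381.1, 0.0, 315.2], [0.0, 381.1, 196.4], [0.0, 0.0, 1.0]] [ 0.58873902 -2.57860757  1.27230076] [0.47500866 0.20812133 0.97144264]
```

View pics/topc.png

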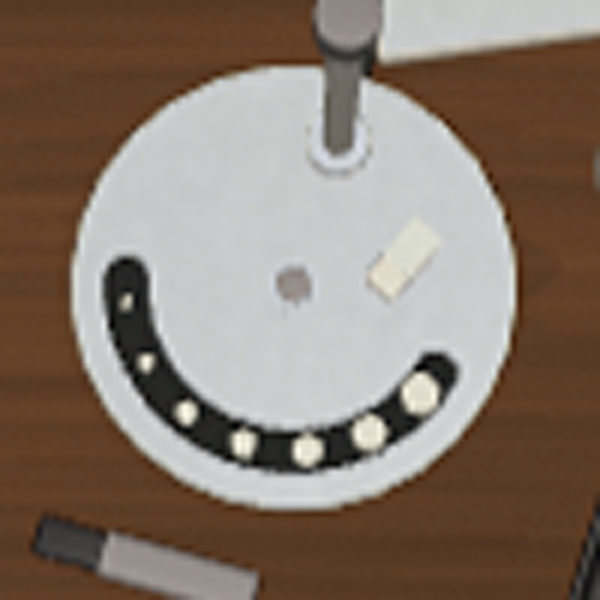

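View pics/sidec.png

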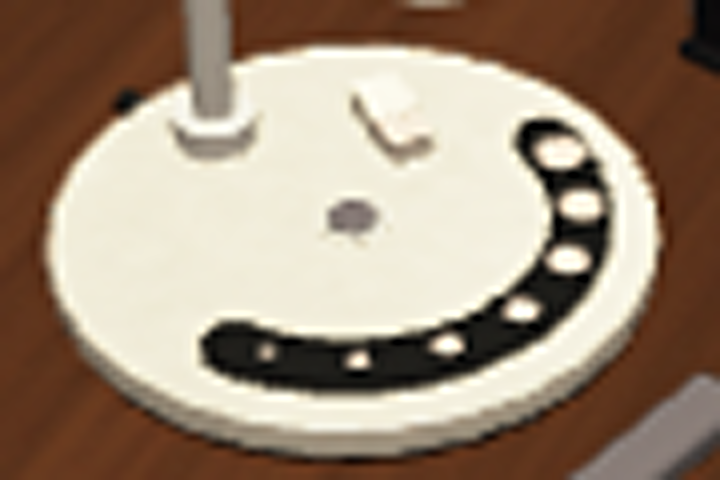

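The top crop puts the dots, smallest to largest, at (127,301) (147,363) (186,412) (243,445) (308,451) (370,433) (421,394). The side crop has them at (267,352) (358,360) (447,344) (522,310) (568,260) (581,204) (561,152). Next I'll fit the lamp pose to both views.

```bash
cat > h.py <<'E'
import numpy as np
from scipy.spatial.transform import Rotation as R
from plant import telemetry
def rel(p, s=None):
    "shift in cm along present tool axes from measured TCP to p"
    s=s or telemetry.get_state()
    return (R.from_quat(s["tcp_rot"]).inv().apply(np.atleast_2d(p)-s["eef_pos"])*100).round(2)
E
python3 - <<'E'
import pickle,cv2,numpy as np
from scipy.optimize import least_squares
from h import *
d=pickle.load(open("cam.pkl","rb"))
T=(np.array([(127,301),(147,363),(186,412),(243,445),(308,451),(370,433),(421,394)])+.5)/6-.5+[265,150]
S=(np.array([(267,352),(358,360),(447,344),(522,310),(568,260),(581,204),(561,152)])+.5)/8-.5+[260,180]
def dots(p,a=np.radians([66,44,22,0,-22,-44,-66])):
    # left of -x seen from front: lamp y left seen from the front
    l=np.c_[-.088*np.cos(a),.088*np.sin(a)]
    c,s=np.cos(p[2]),np.sin(p[2])
    return np.c_[l@np.array([[c,s],[-s,c]])+p[:2],np.full(len(a),.024)]
pr=lambda n,P:cv2.projectPoints(P,d[n]["rvec"],d[n]["tvec"],d[n]["K"],None)[0][:,0]
for use in (("top",),("side",),("top","side")):
    f=lambda p:np.concatenate([(pr(n,dots(p))-{"top":T,"side":S}[n]).ravel() for n in use])
    r=least_squares(f,[.6,0,0]);print(use,r.x.round(4),np.sqrt(np.mean(r.fun**2)).round(2))
print(dots(r.x).round(4)); np.save("lamp.npy",r.x)
s=telemetry.get_state()
P=dots(r.x)[0]; print(rel(P+[0,0,.04]), R.from_quat(s["tcp_rot"]).as_matrix().round(3))
E
```

```text
('top',) [ 0.5765 -0.02   -0.3095] 0.13
('side',) [ 0.5774 -0.0196 -0.3034] 0.07
('top', 'side') [ 0.5769 -0.0198 -0.3069] 0.14
[[ 0.5671  0.0677  0.024 ]
 [ 0.535   0.0576  0.024 ]
 [ 0.5091  0.0363  0.024 ]
 [ 0.493   0.0068  0.024 ]
 [ 0.4892 -0.0265  0.024 ]
 [ 0.4981 -0.0589  0.024 ]
 [ 0.5185 -0.0856  0.024 ]]
[[ 53.86 -48.47  16.73]] [[ 0.897  0.441 -0.001]
 [ 0.441 -0.897  0.002]
 [ 0.    -0.002 -1.   ]]
```

Call:
arm_command(series=[2.7, -2.4, 0, 0, 0, 0, 1, 5.4, -4.8, 0, 0, 0, 0, 1, 8.1, -7.2, 0, 0, 0, 0, 1, 10.8, -9.7, 0, 0, 0, 0, 1, 13.5, -12.1, 0, 0, 0, 0, 1, 16.2, -14.5, 0, 0, 0, 0, 1, 18.9, -17, 0, 0, 0, 0, 1, 21.6, -19.4, 0, 0, 0, 0, 1, 24.3, -21.8, 0, 0, 0, 0, 1, 27, -24.2, 0, 0, 0, 0, 1], force=40)

```text
time: 0.93
eef_pos: [0.4334, -0.2676, 0.2309]
tcp_rot: [0.974, 0.226, -0.0, -0.0]
contact_force: [0.4, -0.1, 0.3]
opening: -0.003
finger_force: 0.0
```

Call:
arm_command(series=[2.7, -2.4, 0, 0, 0, 0, 1, 5.4, -4.8, 0, 0, 0, 0, 1, 8.1, -7.2, 0, 0, 0, 0, 1, 10.8, -9.7, 0, 0, 0, 0, 1, 13.5, -12.1, 0, 0, 0, 0, 1, 16.2, -14.5, 0, 0, 0, 0, 1, 18.9, -17, 0, 0, 0, 0, 1, 21.6, -19.4, 0, 0, 0, 0, 1, 24.3, -21.8, 0, 0, 0, 0, 1, 26.8, -24.2, 0, 0, 0, 0, 1])

```text
time: 1.77
eef_pos: [0.5673, 0.0679, 0.2308]
tcp_rot: [0.974, 0.227, -0.0, -0.0]
contact_force: [0.7, -0.6, 0.3]
opening: -0.006
finger_force: 0.0
```

Call:
arm_command(series=[0, 0, 0, 0, 0, 0, 1, 0, 0, 3, 0, 0, 0, 1, 0, 0, 6, 0, 0, 0, 1, 0, 0, 9, 0, 0, 0, 1, 0, 0, 12, 0, 0, 0, 1, 0, 0, 14, 0, 0, 0, 1, 0, 0, 15, 0, 0, 0, 1, 0, 0, 15, 0, 0, 0, 1, 0, 0, 15, 0, 0, 0, 1])

```text
time: 2.52
eef_pos: [0.5672, 0.0657, 0.0815]
tcp_rot: [0.974, 0.226, -0.0, -0.0]
contact_force: [0.1, 0.8, 1.2]
opening: 0.002
finger_force: 0.0
```

```bash
python3 - <<'E'
from h import *
from plant import vision
import cv2
s=telemetry.get_state(); print(s["time"],s["eef_pos"],s["tcp_rot"],s["contact_force"],s["opening"],s["qpos"]); print(rel([.5671,.0677,.024]))
a=vision.read_camera("side")["color"][100:260,200:400]
cv2.imwrite("pics/s1.png",cv2.resize(a,None,fx=3.7,fy=3.7,interpolation=cv2.INTER_CUBIC))
E
```

```text
2.5167 [0.56719521 0.06566284 0.08148291] [ 9.74056275e-01  2.26305864e-01 -1.70962527e-04 -1.98002045e-05] [0.09470688 0.80978048 1.17109518] 0.001970444705614869 [-6.23643594e-02  2.31293930e-01  1.94050207e+00 -7.27875211e-05
  9.70135589e-01  1.05190616e+00]
[[ 0.08 -0.19  5.75]]
```

View pics/s1.png

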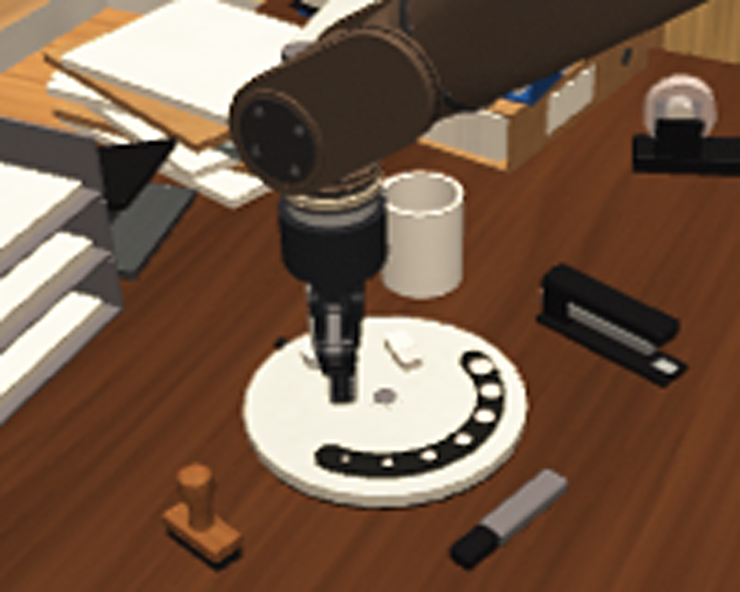

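The fingers are closed above the dot-1 area with the tip at about (342,398), and the lamp and everything around it are undisturbed. I'll descend to just above the rubber.

Call:
arm_command(series=[0.1, -0.2, 2, 0, 0, 0, 1, 0.1, -0.2, 4, 0, 0, 0, 1, 0.1, -0.2, 5, 0, 0, 0, 1, 0.1, -0.2, 5.4, 0, 0, 0, 1, 0.1, -0.2, 5.4, 0, 0, 0, 1, 0.1, -0.2, 5.4, 0, 0, 0, 1])

```text
time: 3.07
eef_pos: [0.5681, 0.0681, 0.0285]
tcp_rot: [0.974, 0.226, 0.001, 0.0]
contact_force: [1.3, -0.3, 0.1]
opening: 0.001
finger_force: 0.0
```

Call:
arm_command(series=[0, 0, 0.1, 0, 0, 0, 1, 0, 0, 0.2, 0, 0, 0, 1, 0, 0, 0.3, 0, 0, 0, 1, 0, 0, 0.3, 0, 0, 0, 1, 0, 0, 0.3, 0, 0, 0, 1])

```text
time: 3.48
eef_pos: [0.5672, 0.0681, 0.0245]
tcp_rot: [0.974, 0.226, 0.0, 0.0]
contact_force: [0.7, 0.9, 0.1]
opening: -0.001
finger_force: 0.0
```

Call:
arm_command(series=[0, 0, 0.1, 0, 0, 0, 1, 0, 0, 0.2, 0, 0, 0, 1, 0, 0, 0.2, 0, 0, 0, 1])

```text
time: 3.73
eef_pos: [0.5673, 0.0681, 0.0225]
tcp_rot: [0.974, 0.226, 0.0, 0.0]
contact_force: [-0.3, -0.5, 1.9]
opening: -0.001
finger_force: 1.0
```

Call:
arm_command(series=[0, 0, 0, 0, 0, 0, 1])

```text
time: 3.82
eef_pos: [0.5673, 0.0682, 0.0226]
tcp_rot: [0.974, 0.226, 0.0, 0.0]
contact_force: [-0.3, 0.3, 2.1]
opening: -0.001
finger_force: 1.0
```

Call:
arm_command(series=[0, 0, 0, 0, 0, 0, 1])

```text
time: 3.9
eef_pos: [0.5673, 0.0681, 0.0226]
tcp_rot: [0.974, 0.226, 0.0, 0.0]
contact_force: [-0.3, -0.3, 1.1]
opening: 0.001
finger_force: 1.0
```

Call:
arm_command(series=[0, 0, 0, 0, 0, 0, 1])

```text
time: 3.98
eef_pos: [0.5673, 0.0682, 0.0225]
tcp_rot: [0.974, 0.226, 0.0, 0.0]
contact_force: [-1.0, -0.1, 2.4]
opening: -0.003
finger_force: 1.0
```

Contact is about 2 N at the expected height, so the estimate holds. Now I'll work out the arc rows, 10 per call.

```bash
python3 - <<'E'
from h import *
x,y,w=np.load("lamp.npy"); s=telemetry.get_state()
a=np.radians(np.linspace(66,-66,41)); 
P=np.c_[x-.088*np.cos(a+0)*np.cos(w)-.088*np.sin(a)*np.sin(w), y-.088*np.cos(a)*np.sin(w)+.088*np.sin(a)*np.cos(w),np.full(41,s["eef_pos"][2])]
print(P[[0,20,40]])
D=rel(P,s)[:,:2]; print(D[0])
for k in range(4): print((D[10*k+1:10*k+11]-D[10*k]).round(1).tolist())
E
```

```text
[[ 0.56707934  0.06769768  0.02254308]
 [ 0.49302201  0.00683739  0.02254308]
 [ 0.51849883 -0.08557146  0.02254308]]
[-0.04  0.03]
[[-0.5, -0.2], [-1.0, -0.3], [-1.5, -0.4], [-2.0, -0.5], [-2.5, -0.5], [-3.0, -0.5], [-3.5, -0.5], [-4.0, -0.5], [-4.5, -0.4], [-5.0, -0.3]]
[[-0.5, 0.1], [-1.0, 0.3], [-1.5, 0.5], [-1.9, 0.7], [-2.3, 0.9], [-2.8, 1.2], [-3.2, 1.5], [-3.6, 1.8], [-4.0, 2.1], [-4.3, 2.5]]
[[-0.3, 0.4], [-0.7, 0.8], [-1.0, 1.2], [-1.2, 1.6], [-1.5, 2.1], [-1.7, 2.5], [-1.9, 3.0], [-2.1, 3.5], [-2.2, 4.0], [-2.3, 4.4]]
[[-0.1, 0.5], [-0.1, 1.0], [-0.2, 1.5], [-0.2, 2.0], [-0.1, 2.5], [-0.1, 3.0], [0.1, 3.5], [0.2, 4.0], [0.3, 4.5], [0.5, 5.0]]
```

Call:
arm_command(series=[-0.5, -0.2, 0.05, 0, 0, 0, 1, -1.0, -0.3, 0.05, 0, 0, 0, 1, -1.5, -0.4, 0.05, 0, 0, 0, 1, -2.0, -0.5, 0.05, 0, 0, 0, 1, -2.5, -0.5, 0.05, 0, 0, 0, 1, -3.0, -0.5, 0.05, 0, 0, 0, 1, -3.5, -0.5, 0.05, 0, 0, 0, 1, -4.0, -0.5, 0.05, 0, 0, 0, 1, -4.5, -0.4, 0.05, 0, 0, 0, 1, -5.0, -0.3, 0.05, 0, 0, 0, 1])

```text
time: 4.82
eef_pos: [0.5204, 0.0486, 0.0218]
tcp_rot: [0.974, 0.226, -0.0, -0.0]
contact_force: [1.6, 1.8, 2.5]
opening: 0.002
finger_force: 1.3
```

Call:
arm_command(series=[0, 0, 0, 0, 0, 0, 1, 0, 0, 0, 0, 0, 0, 1])

```text
time: 4.98
eef_pos: [0.5198, 0.0483, 0.0215]
tcp_rot: [0.974, 0.227, -0.001, 0.0]
contact_force: [-0.6, -0.1, 3.1]
opening: -0.004
finger_force: 1.5
```

Call:
arm_command(series=[-0.5, 0.1, 0, 0, 0, 0, 1, -1.0, 0.3, 0, 0, 0, 0, 1, -1.5, 0.5, 0, 0, 0, 0, 1, -1.9, 0.7, 0, 0, 0, 0, 1, -2.3, 0.9, 0, 0, 0, 0, 1, -2.8, 1.2, 0, 0, 0, 0, 1, -3.2, 1.5, 0, 0, 0, 0, 1, -3.6, 1.8, 0, 0, 0, 0, 1, -4.0, 2.1, 0, 0, 0, 0, 1, -4.3, 2.5, 0, 0, 0, 0, 1])

```text
time: 5.82
eef_pos: [0.4927, 0.007, 0.0216]
tcp_rot: [0.974, 0.226, -0.0, -0.0]
contact_force: [0.9, 2.1, 3.4]
opening: -0.001
finger_force: 1.4
```

Call:
arm_command(series=[0, 0, 0, 0, 0, 0, 1, 0, 0, 0, 0, 0, 0, 1])

```text
time: 5.98
eef_pos: [0.4927, 0.0065, 0.0216]
tcp_rot: [0.974, 0.227, -0.001, 0.0]
contact_force: [-1.2, -1.1, 2.3]
opening: 0.003
finger_force: 1.5
```

On dot 4 as planned, and the force is steady.

Call:
arm_command(series=[-0.3, 0.4, 0, 0, 0, 0, 1, -0.7, 0.8, 0, 0, 0, 0, 1, -1.0, 1.2, 0, 0, 0, 0, 1, -1.2, 1.6, 0, 0, 0, 0, 1, -1.5, 2.1, 0, 0, 0, 0, 1, -1.7, 2.5, 0, 0, 0, 0, 1, -1.9, 3.0, 0, 0, 0, 0, 1, -2.1, 3.5, 0, 0, 0, 0, 1, -2.2, 4.0, 0, 0, 0, 0, 1, -2.3, 4.4, 0, 0, 0, 0, 1])

```text
time: 6.82
eef_pos: [0.4921, -0.0429, 0.0218]
tcp_rot: [0.974, 0.226, -0.0, -0.0]
contact_force: [-0.8, 2.0, 2.9]
opening: 0.0
finger_force: 1.4
```

Call:
arm_command(series=[0, 0, 0, 0, 0, 0, 1, 0, 0, 0, 0, 0, 0, 1])

```text
time: 6.98
eef_pos: [0.4923, -0.0432, 0.0219]
tcp_rot: [0.974, 0.227, -0.0, 0.001]
contact_force: [-1.2, -1.7, 3.1]
opening: 0.002
finger_force: 1.3
```

Call:
arm_command(series=[-0.1, 0.5, 0, 0, 0, 0, 1, -0.1, 1.0, 0, 0, 0, 0, 1, -0.2, 1.5, 0, 0, 0, 0, 1, -0.2, 2.0, 0, 0, 0, 0, 1, -0.1, 2.5, 0, 0, 0, 0, 1, -0.1, 3.0, 0, 0, 0, 0, 1, 0.1, 3.5, 0, 0, 0, 0, 1, 0.2, 4.0, 0, 0, 0, 0, 1, 0.3, 4.5, 0, 0, 0, 0, 1, 0.5, 5.0, 0, 0, 0, 0, 1])

```text
time: 7.82
eef_pos: [0.5188, -0.0853, 0.0217]
tcp_rot: [0.974, 0.226, -0.0, -0.0]
contact_force: [-1.4, 0.7, 3.6]
opening: -0.001
finger_force: 1.4
```

Call:
arm_command(series=[0, 0, 0, 0, 0, 0, 1, 0, 0, 0, 0, 0, 0, 1, 0, 0, 0, 0, 0, 0, 1, 0, 0, 0, 0, 0, 0, 1])

```text
time: 8.15
eef_pos: [0.5194, -0.0854, 0.0223]
tcp_rot: [0.974, 0.227, 0.001, 0.001]
contact_force: [0.8, -2.3, 1.5]
opening: 0.002
finger_force: 1.1
```

```bash
python3 - <<'E'
from h import *
from plant import vision
import cv2
print(rel([.5185,-.0856,.0215]))
a=vision.read_camera("side")["color"][100:260,200:400]
cv2.imwrite("pics/s2.png",cv2.resize(a,None,fx=3.7,fy=3.7,interpolation=cv2.INTER_CUBIC))
s=telemetry.get_state(); print(s["time"],s["eef_pos"],s["contact_force"],s["finger_force"])
E
```

```text
[[-0.09 -0.03  0.08]]
8.2 [ 0.51933394 -0.08529299  0.022235  ] [ 0.50501278 -1.40845278  3.11184261] 1.155938821011091
```

View pics/s2.png

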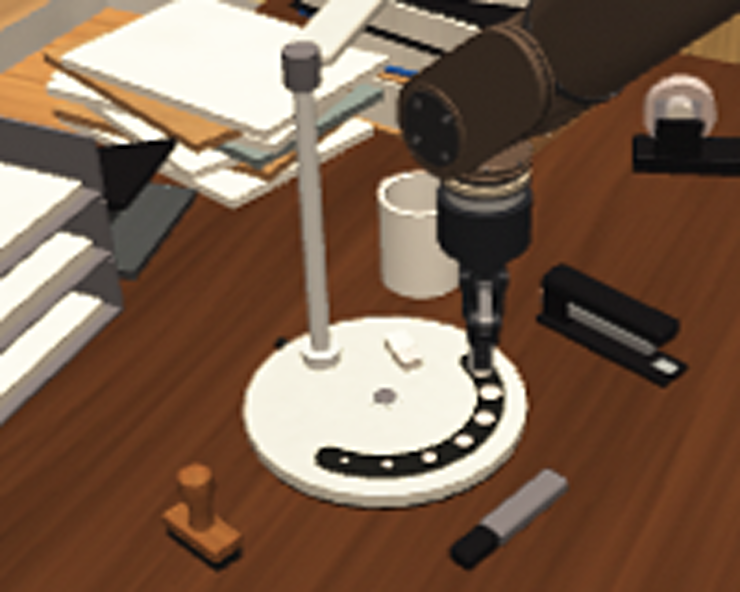

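The closed fingertips rest on the largest dot at about (482,367), with a push of roughly 2–3 N. The lamp base and the things around it are where they were in the earlier picture, so I'm handing the job in.

```bash
python3 -c "
from plant import ctrl
print(ctrl.sign_off())"
```

```text
the job is handed in; nothing more can be done
None
```

I ran the closed fingertips lightly along the arc, over all seven dots from smallest to largest, and handed the job in at about 8 s with them resting on the largest dot at about 2–3 N; the last picture shows the lamp and the things around it where they were, but the hand-in returned no verdict.

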